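# Run the cake turntable: set the selector, hold the push dial at its third click

### The arm

A 6-joint arm with a two-finger parallel gripper is mounted at the origin on the work surface. World frame = base frame: x ahead of the robot, y to its left, z up, the work surface at z = 0. Lengths are in m, angles in rad, forces in N, time in s.
With the tool pointing down it reaches from about 0.35 to 1 m from the base axis. Payload 7.1 kg.
Tool frame: the origin (TCP) lies between the finger pads, 19 mm behind the fingertips; this is the grasp point; x points along the fingers, y is the direction in which the jaws open and shut, and the axes are right-handed (so a half turn about x gives the same grasp; the last joint's range is limited). The gripper opens to 85 mm and grips with 20 to 120 N. Pads are 22 mm wide; open, the fingers measure 114 mm over their backs; the gripper's body (76 mm by 85 mm) begins 54 mm behind the grasp point. The pads swing forward as they close: fully open they stand 13 mm farther back than shut.
Start: joints at [-1.355, 0.423, 1.63, -0, 1.089, -0.019], TCP at [0.145, -0.608, 0.25] pointing down, gripper open.
Joint ranges: [-3, 3], [-0.9, 2.11], [0.09, 2.58], [-1.31, 4.45], [0.11, 2.69], [-2.54, 2.54]. Speed limits (rad/s): [2.39, 2.39, 3.01, 3.14, 3.14, 3.14].

### API

Orientations are given as a rotation vector (axis times angle).
In Python, from rig import manip gives the robot as it stands. The module is installed in compiled form; this text tells all that it offers. Calls block until the motion is done:
- manip.move_to(position, orientation): joint-space move of the TCP to a pose.
- manip.servo_line(position, orientation=None, rate=0.15): straight line of the TCP; orientation=None keeps the orientation; rate is the mean speed in m/s.
- manip.set_joints(angles): joint-space move.
- manip.command_gripper(opening, f_grip=None): finger opening in m; f_grip is the grip in N (None keeps the last); returns when the fingers have stopped.
- manip.hold(seconds).
- manip.solve_ik(position, orientation): joint angles nearest the present ones, or None.
- manip.camera(name): name is "side" or "top" or "wrist"; returns a dict with "image" (384x512x3 uint8, red, green, blue), "fx", "fy", "cx", "cy" (pixels), "cam_to_world" (4x4, takes a point from camera to world coordinates); the wrist camera has in their place "mount" (4x4, takes a point from camera to tool coordinates, whose origin is the TCP and whose axes are the tool frame's). Camera axes: x right, y down, z forward; pixel columns grow to the right and rows downward; lengths in m; the calibration is good to about 2 mm. The wrist camera is an equidistant fisheye: a pixel r from the principal point sees the ray r / f radians off the axis. A picture is of the moment at which its call begins: read the wrist's pose just before it. There is no depth.
A pose or a line that the arm cannot do raises manip.IKError and nothing moves.
- manip.sign_off(): hands the job in, once; it reports no verdict.
Readings, each from a call of its own:
- manip.get_time(): time.
- manip.get_joint_positions(): joint angles.
- manip.get_joint_vel(): joint speeds.
- manip.get_tau(): joint torques, N m.
- manip.get_position(): TCP position.
- manip.get_ee_rot(): TCP orientation.
- manip.get_contact_force(): force on the tool from outside, world axes, zero at the start.
- manip.get_torque(): the same for the moment, N m.
- manip.get_width(): finger opening in m.
Only numpy, scipy, OpenCV 4.12 (cv2) and the standard library are available. Lean on these libraries where they do the work, as an engineer would, in place of code of your own. Each camera call takes 0.05 s, during which the arm holds its last target. There are 200 camera calls.

### The job

Get the cake turntable going: turn the black bar-shaped selector knob on its drive unit so that its pointer clicks in at the tall stud, and let go of it. Then press the round spring-return push dial straight down with the fingers, past its first two clicks into the third, but not on to the end stop beyond; hold it there and finish while still holding it down. Do not disturb the kitchen things standing about, nor what lies on the unit.

Things in the scene. Friction and masses are not known exactly. Their poses are not given: they have to be found in the camera images.
- drive_unit: Fixed brushed-aluminium console, 200 (x) x 360 (y) x 75 mm high, place and yaw vary; a lime turntable (radius 100, top 71 mm up) sits on its far side, centred 205 mm along its x. Origin: centre of its underside, on the counter. The flat top panel, 75 mm up, carries the selector (axis at x -15, y +105 mm in this frame) and the push dial (x -15, y -105 mm).
- selector_grip (a point): On the selector's vertical axis, 38 mm above the panel: a TCP height to grip the bar. Selector: black skirt (radius 24, up to 14 mm above the panel) with an upright bar on it, 46 long, 12 thick, 14 to 44 mm above the panel. This point's x axis runs along the bar to the pointer end (small nose on the skirt, reaching 37 mm out, thin white line); grip across its y.
- selector_pointer (a point): Point that turns with the selector: straight out from its axis in the pointer's direction, 44 mm from the axis, 12 mm above the panel; lies over a stud when the pointer is exactly at that stud.
- selector (a joint): Selector angle (rad), growing clockwise seen from above. Clicks at -0.55, 0, 0.55, 1.10; stops at -0.75 and 1.30. It starts in the click at 0: pointer along the unit's +x, at a thin line on the panel. Passing a ridge between clicks takes about 0.1 N m; it stays in the click where it is left.
- tall_stud: The mark to set: fixed upright steel stud, 10 mm diameter and 14 mm tall, on the panel 44 mm from the selector's axis, at one of the clicks -0.55, 0.55 or 1.10 (changes from run to run). Origin: centre of its underside, at panel height.
- flat_stud_a: Flat steel stud, 18 mm diameter and only 4 mm high, on the panel 44 mm from the selector's axis at another of those three clicks: not the one wanted. Origin: centre of its underside.
- flat_stud_b: A second flat stud like flat_stud_a, at the remaining click.
- press_dial_top (a point): Centre of the flat top of the push dial, 65 mm above the panel when up; moves down with the dial. The dial is a black knurled round cap, 54 mm diameter and 13 mm thick, on an 18 mm steel stem.
- press_dial (a joint): How far the push dial is pressed down (m). Clicks at 0.010, 0.020 and 0.030 (the third); ridges at 0.005, 0.015, 0.025 and 0.035; end stop at 0.042. The return spring pushes up with about 6 N at the top and 10 N at the third click, the ridges change this by up to about 3 N; let go, it springs back to 0 from any click.
- pastry_ring: Bystander: loose thin steel ring, 48 mm diameter and 12 mm high, lying on the panel between the two controls. Origin: centre of its underside.
- loaf_pan: Bystander: small loose aluminium loaf pan, 75 x 130 x 45 mm, standing on the lime turntable. Origin: centre of its underside.
- cake_tin: Bystander: loose white enamel cake tin, 184 mm diameter, 70 mm high, on the counter to the right (-y). Origin: centre of its underside.
- wooden_spoon: Bystander: loose wooden spoon, 260 mm long, lying on the counter to the left (+y).
- mixing_bowl: Bystander: loose white bowl, 160 mm diameter, 70 mm high, on the counter far left. Origin: centre of its underside.
- sugar_jar: Bystander: loose glass jar with steel lid, 76 mm diameter, 120 mm high, on the counter far right. Origin: centre of its underside.

How it is judged:
On the way, in this order (a step that is already met when the one before it is completed fails the run):
1. the selector's pointer is at the tall stud (within 9 mm at 44 mm radius) and the robot has let go of it (horizontal distance between selector_pointer and tall_stud below 0.009 m and contact force between each of the arm, the fingers and selector below 0.3 N), for 0.2 s.
2. the push dial is held down in its third click by the fingers (value of joint press_dial between 0.0262 and 0.0345 m and contact force between the fingers and press_dial above 3 N), for 0.5 s.
At the end, for the whole second after the job is handed in: The push dial is still, held 26.2 to 34.5 mm down (third click at 30 mm) by the fingers with more than 3 N, the selector's pointer is within 9 mm of the tall stud, measured 44 mm from its axis, and the robot is not touching the selector (all of step 1 and all of step 2 and velocity of joint press_dial between -0.01 and 0.01 m/s); the arm keeps its last pose, push and grip.
It fails at once if one of the bystanders (pastry ring, loaf pan, cake tin, wooden spoon, mixing bowl, sugar jar) is moved by more than 20 mm (distance of any of pastry_ring, loaf_pan, cake_tin, wooden_spoon, mixing_bowl, sugar_jar from where it was at the start of the episode above 0.02 m).
It also fails if it takes over 45 s, if anything falls off the work surface, if the arm or the gripper's body presses on something with over 40 N, if the wrist force passes 120 N, or if a joint passes its speed limit or range.

## Working session

There is one attempt and no reset: what is moved stays moved. The work goes in short steps, each a Python script; the robot and the scene stay as the last script left them, time stands still between calls to the robot, and variables do not carry over. Pictures are saved under pics/ and viewed, about 8 in all and at most 12, crops included, and the job is handed in when it is done.

```bash
mkdir -p pics
python3 - <<'E'
from rig import manip
import cv2,numpy as np,pickle
d={}
for n in("top","side"):
    c=manip.camera(n);d[n]=c
    cv2.imwrite(f"pics/{n}0.png",cv2.resize(c["image"][:,:,::-1],(800,600),interpolation=cv2.INTER_CUBIC))
    print(n,c["fx"],c["fy"],c["cx"],c["cy"]);print(np.round(c["cam_to_world"],3))
pickle.dump(d,open("c0.pkl","wb"))
print(manip.get_position(),manip.get_ee_rot(),manip.get_time())
E
```

```text
top 368.6966122339003 368.6966122339003 253.38692146305053 192.11980208779076
[[ 0.109 -0.972  0.206  0.267]
 [-0.994 -0.108  0.016 -0.021]
 [ 0.007 -0.206 -0.978  1.512]
 [ 0.     0.     0.     1.   ]]
side 497.9606856496712 497.9606856496712 252.58470581301822 193.28492476965738
[[-0.43  -0.486  0.761 -0.546]
 [-0.902  0.254 -0.348  0.479]
 [-0.025 -0.836 -0.548  0.909]
 [ 0.     0.     0.     1.   ]]
[ 0.14529637 -0.60736534  0.24930163] [ 2.09743542  0.24886912 -2.09771785] 0.1
```

View pics/top0.png

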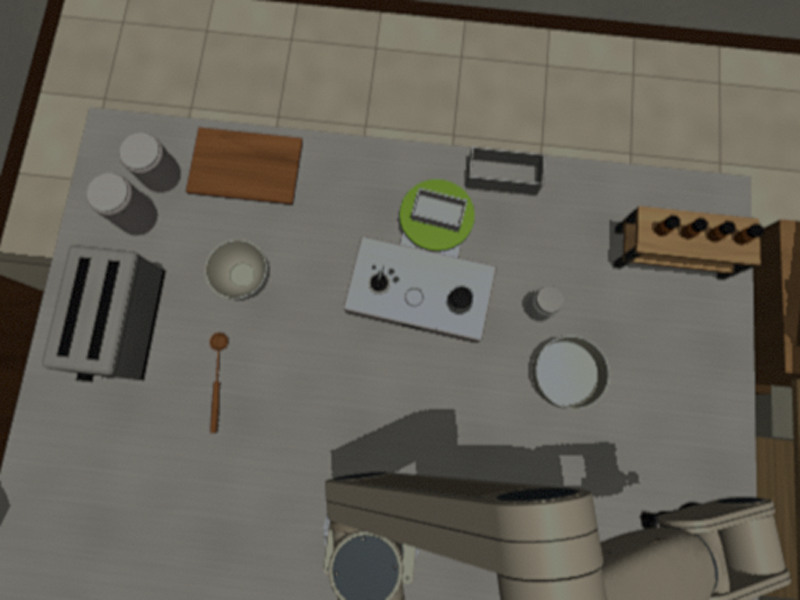

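The top view shows the unit at about (420,285) in the 800x600 picture, with the selector at (380,283), the ring at (414,297) and the dial at (460,299). I'll enlarge that area in both cameras.

Run:
```python
import cv2,pickle,numpy as np
d=pickle.load(open("c0.pkl","rb"))
a=d["top"]["image"][145:220,220:320,::-1]
cv2.imwrite("pics/topc.png",cv2.resize(a,None,fx=8,fy=8,interpolation=cv2.INTER_CUBIC))
```

```text
(no output)
```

View pics/topc.png

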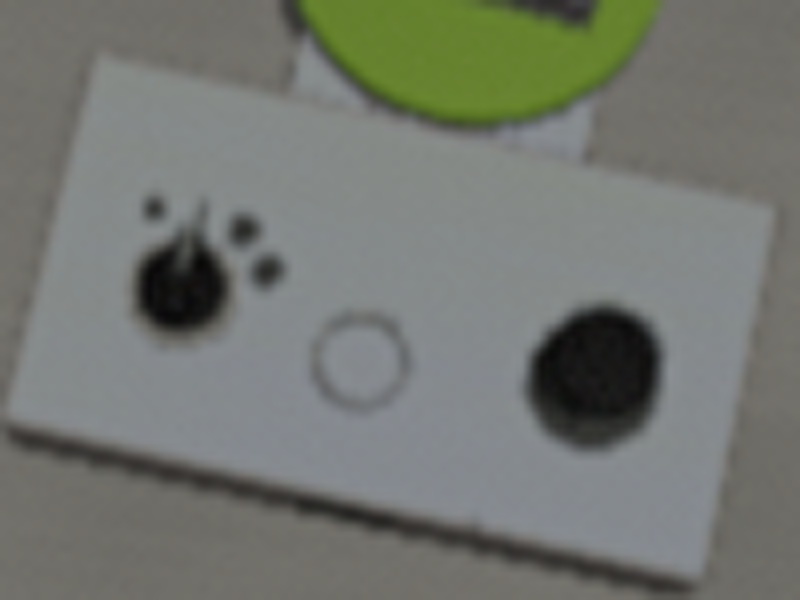

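View pics/side0.png

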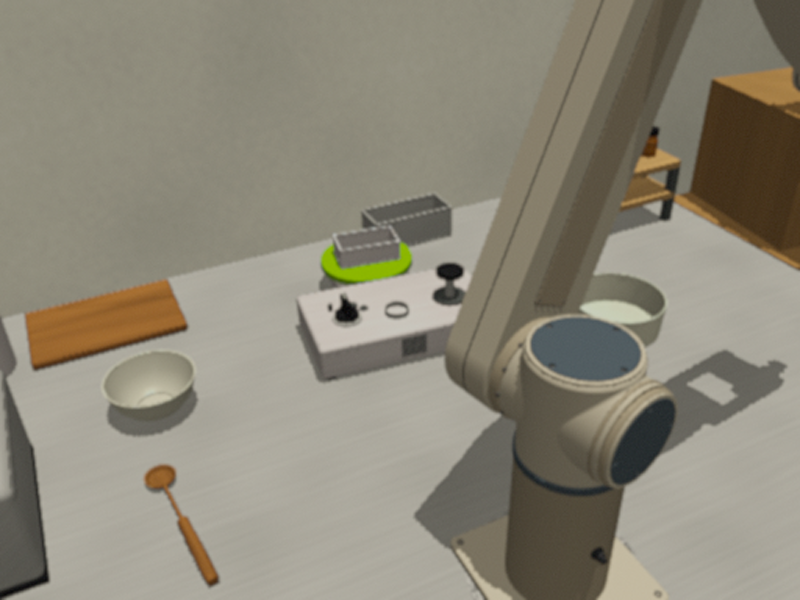

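The crop shows panel corners at (98,57), (775,207), (698,577) and (8,425). The skirt is near (180,288) and the dial top near (603,355). There's a small stud at left (152,208) and two wider ones at right, (244,230) and (267,270). So the tall stud is probably at click -0.55, and I'll check that from the wrist camera.

```bash
cat > h.py <<'E'
import numpy as np,pickle,cv2
from scipy.spatial.transform import Rotation as R
from rig import manip
def ray2z(c,u,v,z):
    T=c["cam_to_world"];d=T[:3,:3]@[(u-c["cx"])/c["fx"],(v-c["cy"])/c["fy"],1];o=T[:3,3]
    return o+d*(z-o[2])/d[2]
def ori(yaw): # tool x down, tool y at yaw in the horizontal plane
    y=np.array([np.cos(yaw),np.sin(yaw),0]);x=np.array([0,0,-1.])
    return R.from_matrix(np.c_[x,y,np.cross(x,y)]).as_rotvec()
E
python3 - <<'E'
from h import *
c=pickle.load(open("c0.pkl","rb"))["top"]
f=lambda p,z:ray2z(c,(p[0]+.5)/8-.5+220,(p[1]+.5)/8-.5+145,z)
P=np.array([f(p,.075) for p in[(98,57),(775,207),(698,577),(8,425)]])
L=np.array([(.1,.18),(.1,-.18),(-.1,-.18),(-.1,.18)])
m=P[:,:2].mean(0);Q=P[:,:2]-m
yaw=np.angle(np.sum((Q[:,0]+1j*Q[:,1])*np.conj(L[:,0]+1j*L[:,1])))
Rz=np.array([[np.cos(yaw),-np.sin(yaw)],[np.sin(yaw),np.cos(yaw)]])
print("unit",m,yaw,"resid mm",(Q-L@Rz.T)*1e3)
for n,p,z in[("small",(152,208),.085),("r1",(244,230),.079),("r2",(267,270),.079),("skirt",(180,288),.085),("dial",(603,355),.14)]:
    print(n,(f(p,z)[:2]-m)@Rz*1e3)
print("sel",m+Rz@[-.015,.105],"dial",m+Rz@[-.015,-.105])
sel=m+Rz@[-.015,.105]
for a in (yaw+.55+np.pi/2,yaw+.55-np.pi/2,yaw+np.pi/2,yaw-np.pi/2): print(manip.solve_ik([*sel,.3],ori(a)))
print(R.from_rotvec(manip.get_ee_rot()).as_matrix().round(2))
E
```

```text
unit [ 0.60973878 -0.05431791] -0.11324130314261306 resid mm [[-2.77847432 -4.23696739]
 [-2.66961171  4.39469107]
 [ 4.05051548  5.49124514]
 [ 1.39757055 -5.64896882]]
small [ 23.76711025 129.48736258]
r1 [24.47187175 82.43384484]
r2 [ 6.87188812 66.60606871]
skirt [-13.23166093 106.47376265]
dial [ -13.15865075 -101.81160175]
sel [0.60669979 0.05170457] dial [ 0.58296991 -0.15695039]
[ 6.54725116e-02  3.47746467e-01  1.62132996e+00 -4.44089210e-16
  1.17251623e+00 -1.94208251e+00]
[ 6.54725116e-02  3.47746467e-01  1.62132996e+00 -8.88178420e-16
  1.17251623e+00  1.19951014e+00]
[ 6.54725116e-02  3.47746467e-01  1.62132996e+00 -4.44089210e-16
  1.17251623e+00 -1.39208251e+00]
[ 6.54725116e-02  3.47746467e-01  1.62132996e+00 -8.88178420e-16
  1.17251623e+00  1.74951014e+00]
[[-0.    0.23 -0.97]
 [ 0.   -0.97 -0.23]
 [-1.   -0.   -0.  ]]
```

Run:
```python
from h import *
yaw=-.1132
manip.move_to([.600,.045,.27],ori(yaw-np.pi/2))
manip.hold(.3)
p,r=manip.get_position(),manip.get_ee_rot()
c=manip.camera("wrist");pickle.dump((p,r,c),open("w1.pkl","wb"))
print(p,c["image"].shape,{k:v for k,v in c.items() if k!="image"},manip.get_time())
cv2.imwrite("pics/w1.png",cv2.resize(c["image"][:,:,::-1],(800,600),interpolation=cv2.INTER_CUBIC))
```

```text
[0.60000681 0.0446948  0.26998299] (384, 512, 3) {'fx': 297.3186396354542, 'fy': 297.3186396354542, 'cx': 251.86813657341006, 'cy': 190.34794590199766, 'mount': array([[ 5.37620066e-04, -2.59381840e-01,  9.65774700e-01,
        -1.25825954e-01],
       [ 9.99999793e-01, -2.03184361e-04, -6.11242237e-04,
        -8.54089589e-04],
       [ 3.54775451e-04,  9.65774829e-01,  2.59381677e-01,
        -6.63762331e-02],
       [ 0.00000000e+00,  0.00000000e+00,  0.00000000e+00,
         1.00000000e+00]])} 3.25
```

View pics/w1.png

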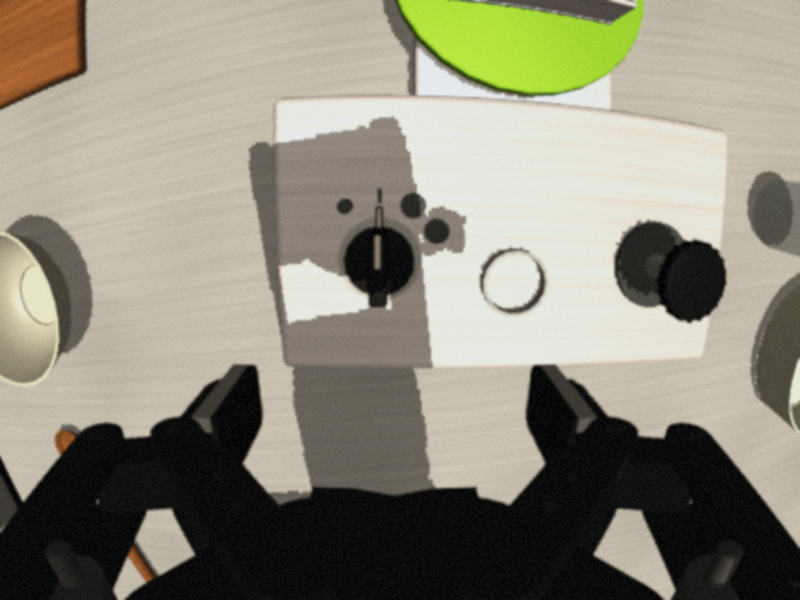

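The wrist view confirms it. The small stud at left (345,206) is the tall one, at click -0.55. The flat studs are at (413,205) and (436,231), the skirt is centred near (379,262) and the dial top near (692,280). I'll refit the unit's pose with these.

```bash
cat >> h.py <<'E'
def wray(w,u,v,z): # u,v in 800x600 picture
    p,r,c=w;s=512/800
    x,y=(u+.5)*s-.5-c["cx"],(v+.5)*s-.5-c["cy"];q=np.hypot(x,y);t=q/c["fx"]
    d=np.array([np.sin(t)*x/q,np.sin(t)*y/q,np.cos(t)])
    M=np.eye(4);M[:3,:3]=R.from_rotvec(r).as_matrix();M[:3,3]=p;M=M@c["mount"]
    d=M[:3,:3]@d;o=M[:3,3];return o+d*(z-o[2])/d[2]
E
python3 - <<'E'
from h import *
w=pickle.load(open("w1.pkl","rb"))
pt=lambda a:(-15+44*np.cos(a),105-44*np.sin(a))
F=[("tall",(345,206),.088,pt(-.55)),("f1",(413,205),.079,pt(.55)),("f2",(436,231),.079,pt(1.1)),("skirt",(379,262),.084,(-15,105)),
("dial",(692,280),.138,(-15,-105)),("c1",(277,99),.075,(100,180)),("c2",(727,130),.075,(100,-180)),("c3",(703,357),.075,(-100,-180)),("c4",(287,364),.075,(-100,180))]
P=np.array([wray(w,*f[1],f[2])[:2] for f in F]);L=np.array([f[3] for f in F])/1e3
m=P.mean(0);l=L.mean(0);z=lambda a:a[:,0]+1j*a[:,1]
yaw=np.angle(np.sum(z(P-m)*np.conj(z(L-l))));c,s=np.cos(yaw),np.sin(yaw);Rz=np.array([[c,-s],[s,c]])
t=m-Rz@l;print(t,yaw)
for f,e in zip(F,P-(L@Rz.T+t)):print(f[0],(e*1e3).round(1))
print("sel",t+Rz@[-.015,.105],"meas",P[3],"dial",t+Rz@[-.015,-.105],"meas",P[4])
E
```

```text
[ 0.61333389 -0.0515795 ] -0.11502452720515191
tall [-0.3 -0.4]
f1 [-0.3  0.2]
f2 [-0.5  0.5]
skirt [-1.4  0.4]
dial [0.5 2.9]
c1 [-1.9 -3.5]
c2 [-1.2  2.4]
c3 [2.1 1.3]
c4 [ 3.  -3.8]
sel [0.61048397 0.05444823] meas [0.60907971 0.05488693] dial [ 0.58638205 -0.15416409] meas [ 0.58691691 -0.15128364]
```

Run:
```python
from h import *
yaw=-.115-np.pi/2; s=[.610,.0545]
manip.command_gripper(.045,20)
manip.move_to([*s,.18],ori(yaw))
manip.servo_line([*s,.114],rate=.08)
print(manip.get_position(),manip.get_contact_force(),manip.get_time())
manip.command_gripper(0,30)
print("w",manip.get_width(),manip.get_contact_force(),manip.get_position())
for a in (.15,.3,.45,.57):
    manip.move_to([*s,.114],ori(yaw+a));print(a,manip.get_torque().round(2),manip.get_contact_force().round(1),manip.get_width())
manip.command_gripper(.045)
manip.servo_line([*s,.20],rate=.12)
manip.move_to([.60,.045,.27],ori(yaw)); manip.hold(.2)
p,r=manip.get_position(),manip.get_ee_rot()
c=manip.camera("wrist");pickle.dump((p,r,c),open("w2.pkl","wb"))
cv2.imwrite("pics/w2.png",cv2.resize(c["image"][:,:,::-1],(800,600),interpolation=cv2.INTER_CUBIC))
print(manip.get_time(),manip.get_contact_force())
```

```text
[0.61038653 0.05451845 0.11430647] [ 0.43352725 -0.22008015 -0.01816653] 5.15
w 0.011539233609395221 [-0.85893307 -4.40502342  4.8607904 ] [0.61028642 0.05397885 0.11467564]
0.15 [-0.6   0.25  0.01] [-0.5 -3.7  5.8] 0.011430305206401413
0.3 [-0.49  0.28 -0.02] [-1.7 -2.5  5.7] 0.011205029888145241
0.45 [-0.33  0.24  0.12] [-2.  -1.9  5.8] 0.01137045748349921
0.57 [-0.26  0.32 -0.05] [-1.7 -1.6  5.2] 0.01130863404851616
8.7167 [0.65687964 0.61416197 0.76904034]
```

View pics/w2.png

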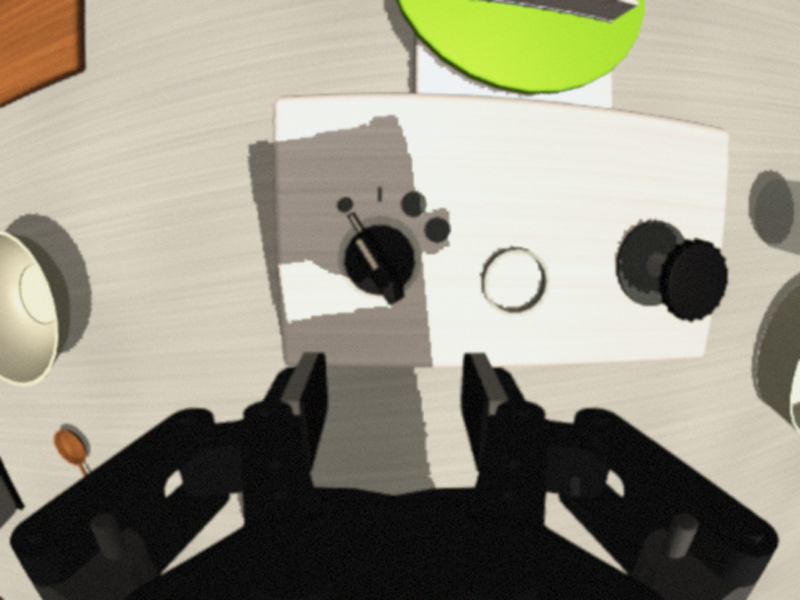

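The pointer now sits at the tall stud: the nose at (350,212) points at the stud at (345,205). The ring hasn't moved. Next is the dial, pressed with closed fingers.

Run:
```python
from h import *
yaw=-.115-np.pi/2; d=[.587,-.1528]
manip.command_gripper(0,30)
manip.move_to([*d,.20],ori(yaw)); manip.hold(.3)
f0=manip.get_contact_force();print("f0",f0,manip.get_width(),manip.get_time())
manip.servo_line([*d,.166],rate=.1)
z=.166;zc=None
while z>.120:
    z-=.001;manip.servo_line([*d,z],rate=.03)
    f=(manip.get_contact_force()-f0)[2];p=manip.get_position()[2]
    print(round(z,4),round(p,4),round(f,2))
    if zc is None and f>3: zc=p;print("contact")
    if zc and zc-p>.027: break
    if zc is None and z<.150: print("no contact");break
    if abs(f)>25: print("high");break
print(manip.get_time())
```

```text
f0 [-0.42465413 -0.31232112 -0.12570316] -0.00012238788196154569 10.3667
0.165 0.1655 0.79
0.164 0.1641 0.77
0.163 0.1629 -0.14
0.162 0.1619 -0.19
0.161 0.1609 0.48
0.16 0.1599 -0.99
0.159 0.1589 -0.56
0.158 0.1587 6.85
contact
0.157 0.1579 8.07
0.156 0.1568 7.06
0.155 0.1559 6.67
0.154 0.1548 7.19
0.153 0.1538 5.42
0.152 0.1528 5.62
0.151 0.1517 6.7
0.15 0.1507 5.61
0.149 0.1497 6.19
0.148 0.1488 7.23
0.147 0.148 8.65
0.146 0.147 8.76
0.145 0.146 8.76
0.144 0.145 8.02
0.143 0.1439 7.56
0.142 0.143 8.09
0.141 0.1419 8.35
0.14 0.1409 7.84
0.139 0.1399 7.02
0.138 0.139 7.95
0.137 0.1381 9.41
0.136 0.1371 10.01
0.135 0.1362 10.45
0.134 0.1351 9.13
0.133 0.1341 8.56
0.132 0.1331 8.98
0.131 0.1321 9.39
0.13 0.131 9.43
19.8583
```

Run:
```python
from h import *
d=[.587,-.1528]
for z in(.129,.1278):
    manip.servo_line([*d,z],rate=.02);print(manip.get_position(),manip.get_contact_force())
manip.hold(1.0)
print(manip.get_position(),manip.get_contact_force(),manip.get_joint_vel().round(4),manip.get_time())
for n,sl in(("top",None),("side",None)):
    c=manip.camera(n);pickle.dump(c,open(n+"3.pkl","wb"))
    im=c["image"][:,:,::-1]; im=im[145:220,220:320] if n=="top" else im[150:250,180:310]
    cv2.imwrite(f"pics/{n}3.png",cv2.resize(im,None,fx=6,fy=6,interpolation=cv2.INTER_CUBIC))
```

```text
[ 0.58714685 -0.15285111  0.130005  ] [-2.78477341  1.09569866  8.77287364]
[ 0.58711496 -0.15283769  0.12883951] [-2.67547165  0.8721012   8.83412458]
[ 0.58714548 -0.15282355  0.12887147] [-3.49287008 -0.20293004  8.64850366] [ 0.0012 -0.0003  0.0002  0.0007 -0.0002  0.0013] 21.3583
```

View pics/side3.png

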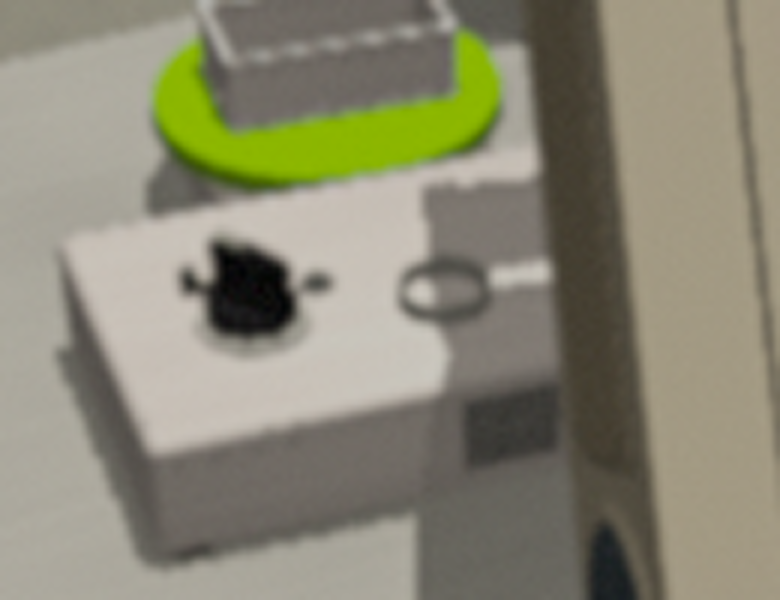

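The selector bar points toward the tall stud at (188,282), and the ring and loaf pan are undisturbed. The arm hides the dial in this view, so its depth comes from the contact height: 0.1587 − 0.1289 ≈ 29.8 mm, with about 8.7 N steady. I'm handing in.

```bash
python3 -c "
from rig import manip
print(manip.get_position(),manip.get_contact_force());manip.sign_off()"
```

```text
[ 0.5871595  -0.15284366  0.12889821] [-3.76468647  1.55878715  9.56040022]
the job is handed in; nothing more can be done
```

I turned the selector to the tall stud, let go of it, then pressed the push dial into its third click. I handed the job in with the fingers still holding the dial down; sign-off gave no verdict.

- **Selector:** the tall stud is at click -0.55. After I released the bar, the wrist view showed the pointer at that stud. The last side view still shows it pointing that way, with the gripper well clear.
- **Push dial:** it is about 29.8 mm down, worked out from the fingertip height at first contact. That contact height (0.1587 m) matches the 0.159 m expected from the given dimensions. The push was steady at about 9 N, close to the roughly 10 N given for the third click, and the arm was still.
- **Bystanders:** the last pictures show the pastry ring and loaf pan undisturbed. I did not re-check the others after pressing, but the arm never worked near them.
- **Not confirmed:** the arm hid the dial in the last side view, so its depth rests on contact height and force, not a picture. The panel corners disagreed with the fitted pose by up to about 5 mm, so I aimed using the selector, the studs and the dial, which fit within 3 mm.

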